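# Slide a circuit board through the dust flap and under the test probe

### The arm

A 6-joint arm with a two-finger parallel gripper is mounted at the origin on the work surface. World frame = base frame: x ahead of the robot, y to its left, z up, the work surface at z = 0. Lengths are in m, angles in rad, forces in N, time in s.
With the tool pointing down it reaches from about 0.3 to 0.95 m from the base axis. Payload 3.1 kg.
Tool frame: the origin (TCP) lies between the finger pads; the fingertips stand 17 mm ahead of it and the grasp point (between the pads) lies 2 mm behind it; z points along the fingers, y is the direction in which the jaws open and shut (so a half turn about z gives the same grasp; the last joint's range is limited). The gripper opens to 85 mm and grips with 20 to 120 N. Pads are 22 mm wide; open, the fingers measure 114 mm over their backs; the gripper's body (76 mm by 85 mm) begins 54 mm behind the grasp point. The pads swing forward as they close: fully open they stand 13 mm farther back than shut.
Start: joints at [1.182, 0.308, 1.634, -0, 1.2, -0.07], TCP at [0.196, 0.594, 0.248] pointing down, gripper open.
Joint ranges: [-3.06, 3.06], [-0.79, 1.96], [0.05, 2.63], [-1.19, 4.34], [0.05, 2.64], [-2.94, 2.94]. Speed limits (rad/s): [2.79, 2.79, 3.14, 3.14, 3.14, 3.14].

### API

Orientations are given as a unit quaternion [w, x, y, z].
In Python, from workcell import * gives the robot as it stands.
- The arm moves only by the shell command python3 -m inch 'ROWS'. ROWS is JSON, one flat list of numbers, 7 for each row, row after row: the shift along the world's x, y, z each as a share of 75 cm, from -1 to 1, then the turn, a rotation vector about the world's x, y, z each as a share of 180 degrees, from -1 to 1, then the opening, from 0 (shut) to 1 (fully open). In form: [tx, ty, tz, ax, ay, az, fingers, tx, ty, tz, ax, ay, az, fingers, ...]. A call has 1 to 5 rows; each row shifts and turns the commanded pose from where the row before left it; what a row does not reach is not made up. A row lasts 1/8 s, in which the tool goes at most 62.5 mm and 10.7 degrees, less where a joint would pass 70% of its speed; a pose out of reach is approached as far as the arm can. A call with a number of a shift or a turn outside -1 to 1 is refused whole. A call with a gripper value outside its range is refused whole. The fingers move at their own pace and stop on an object; the grip force is fixed at half the most. Time passes only in rows, so rows that do not move let the fingers close. It gives the time, the measured TCP pose, the force and the opening at its end, in the units of the state.
- read_state(): the state, without advancing time (a new reading comes with each control period).
- snapshot(name): name is "side" or "top"; returns a dict with "image" (480x640x3 uint8, red, green, blue), "depth" (480x640 float32, m along the optical axis (not along the pixel's ray), 0 where there is no reading), "camera_matrix" (3x3 intrinsics, pixels), "rvec" (rotation vector, rad) and "tvec" (3), from world to camera coordinates, as OpenCV has them. Camera axes: x right, y down, z forward; pixel columns grow to the right and rows downward; lengths in m; the calibration is good to about 2 mm. A picture is of the moment at which its call begins.
- job_done(): hands the job in, once; it reports no verdict.
The state is a dict: "t": time; "joint_positions": joint angles; "joint_vel": joint speeds; "effort": joint torques, N m; "position": TCP position; "ee_rot": TCP orientation; "contact_force": force on the tool from outside, world axes, zero at the start; "moment": the same for the moment, N m; "width": opening from 0.0 (shut) to 1.0 (fully open).
Only numpy, scipy, OpenCV 4.12 (cv2) and the standard library are available. Lean on these libraries where they do the work, as an engineer would, in place of code of your own. Each camera call takes 0.05 s, during which the arm holds its last target. There are 200 camera calls.

### The job

Slide the board carrier, flat on the bench and without lifting it, through the gate's spring flap until the flap has shut behind it and the centre of the round ringed test pad on the board lies exactly under the probe. Then gently press the probe's cap down until the sprung pin bears on the pad, let it spring back up, and leave the carrier there with the pad still under the pin. Do not shove or knock over the bottle, the tape roll, the lens or the spare board standing about.

Things in the scene. Friction and masses are not known exactly. Their poses are not given: they have to be found in the camera images.
- station: Fixed probing station; origin on the bench, mid-lane beside the probe; +y = the carrier's travel direction, +x = away from the robot towards the stand. Probe axis at x +40, y 0. Column (dia 32, 202 high) at x 200, y 0; base plate 12 high, x 110 to 260, y -130 to 110; an arm 18 thick at height 140 runs over y 0 from the column to the white probe head (36 x 30, z 122 to 158). mm
- gate (a point): Middle of the gate on the bench, at x 0, y -105 mm of the station: the gate's frame has an opening 160 wide (x -80 to +80) and 56 high; overall x -94 to +94, 16 deep, lintel top 66 above the bench; foot of the near post x -107 to -77, y -135 to -75, 6 high
- flap (a joint): Grey flap hung in the gate on a hinge along the station's x at height 56; 45 long (bottom edge 11 above the bench), 154 wide, 3 thick. 0 = shut (hanging); grows, to 1.45 rad, as its lower edge swings to the station's +y; it opens only that way. A light spring (about 0.01 to 0.05 N m) shuts it when nothing is in it
- probe (a joint): Travel of the probe down, m: 0 = up, 0.065 = lowest. A weak spring (2 to 4 N) returns it. Its pin telescopes 12 mm on its own spring (2 N at first, 7 N at the end, then rigid). How far the pin sticks out was set by hand and is not measured: it meets the board after 31 to 44 mm of travel; feel the resistance step up. At most 15 N on the pad
- probe_cap (a point): Centre of the flat top of the black round cap (diameter 38, 12 thick) on the probe, 240 mm above the bench when up; the pin is exactly below it. A straight push from above with closed fingers works it
- carrier: Aluminium carrier with a green circuit board, 0.3 to 0.65 kg; origin at the centre of its underside, +y to its front end (enters the gate first). Plate 120 (x) x 160 (y) x 8, board top 12 above the bench; end tongues 44 wide, 6 thick, reach y -117 and +117; on each a black grip bar 14 (x) x 36 (y), top 38 above the bench. mm
- spot (a point): Centre of the round ringed copper test pad (18 mm diameter, the only round one) on the board, 12 above the bench; at x = +40, y = -61 mm in the carrier's frame
- grip_front (a point): Middle of the top of the front grip bar, at x = 0, y = +98, z = 38 mm of the carrier; grip it across its 14 mm
- grip_rear (a point): Middle of the top of the rear grip bar, at x = 0, y = -98, z = 38 mm of the carrier; grip it across its 14 mm
- bottle: Bystander: bottle, diameter 56, 130 high; origin at its foot
- tape: Bystander: roll of paper tape lying flat, outer diameter 84, 22 high; origin at the underside centre
- lens: Bystander: black microscope lens standing, diameter 52, 55 high; origin at its foot
- spare: Bystander: bare spare circuit board, 90 (x) x 130 (y) x 5, no carrier; origin at the underside centre
Mind the look-alikes: they are no part of the job. Of the things like the carrier, leave any that is pink; of the rest the larger one is meant.

How it is judged:
By the outcome, as a careful person would: the job done as asked, in the order asked, and still so for the second after the job is handed in, with the robot touching nothing.
It also fails if it takes over 72 s, if anything falls off the work surface, if the arm or the gripper's body presses on something with over 40 N, if the wrist force passes 120 N, or if a joint passes its speed limit or range.

## Working session

There is one attempt and no reset: what is moved stays moved. The work goes in short steps, Python scripts to look and compute and a shell command to move; the robot and the scene stay as the last step left them, time stands still between calls to the robot, and variables do not carry over. Pictures are saved under pics/ and viewed, about 8 in all and at most 12, crops included, and the job is handed in when it is done.

```bash
mkdir -p pics; ls; cat > h.py <<'E'
from workcell import *
import numpy as np, cv2
def snap(n,f=None):
    s=snapshot(n)
    if f: cv2.imwrite('pics/'+f,s['image'][:,:,::-1])
    np.savez('/tmp/'+n,**s); return s
def load(n): return dict(np.load('/tmp/'+n+'.npz'))
def ray(s,u,v,z):
    "world point on plane z through pixel"
    K=s['camera_matrix'];R=cv2.Rodrigues(s['rvec'])[0];t=s['tvec'].ravel()
    d=R.T@np.linalg.inv(K)@[u,v,1];c=-R.T@t
    return c+d*(z-c[2])/d[2]
def cloud(s):
    K=s['camera_matrix'];R=cv2.Rodrigues(s['rvec'])[0];t=s['tvec'].ravel()
    v,u=np.mgrid[:480,:640];P=np.stack([u,v,np.ones_like(u)],-1)@np.linalg.inv(K).T*s['depth'][...,None]
    return (P-t)@R
def proj(s,p):
    return cv2.projectPoints(np.array(p,float).reshape(-1,1,3),s['rvec'],s['tvec'],s['camera_matrix'],None)[0].reshape(-1,2)
E
python3 - <<'E'
from h import *
print(read_state())
for n in('top','side'):
    s=snap(n,n+'0.png');R=cv2.Rodrigues(s['rvec'])[0];print(n,-R.T@s['tvec'].ravel(),s['camera_matrix'][0,0],R[2])
E
```

```text
pics
{'t': 0.0, 'joint_positions': array([ 1.18230221e+00,  3.09006604e-01,  1.63522468e+00,  1.21722419e-05,
        1.19971062e+00, -6.97265518e-02]), 'joint_vel': array([-0.00088731, -0.00042043,  0.0013037 ,  0.00029757,  0.00031007,
       -0.00024323]), 'effort': array([-1.40288216e-04, -4.15231133e+01, -2.76671630e+01, -2.05426306e-05,
        9.87448700e-03,  6.39655624e-06]), 'position': array([0.19560553, 0.59275442, 0.24702789]), 'ee_rot': array([-2.72291592e-04,  1.58711906e-01,  9.87324238e-01, -1.14264304e-03]), 'contact_force': array([-0.89845321,  0.64744406, -0.0755306 ]), 'moment': array([ 0.01103733, -0.04540154, -0.02615669]), 'width': 1.0001784398000673}
top [0.34909409 0.02577345 1.50010902] 553.8739389964861 [ 0.10510426  0.017883   -0.9943004 ]
side [ 0.37187836 -1.13928985  1.1352928 ] 587.8902860472627 [ 0.06732449  0.77175485 -0.63234632]
```

View pics/top0.png

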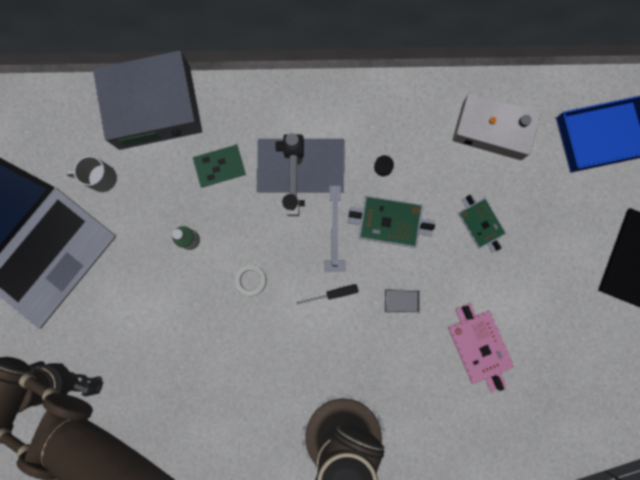

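View pics/side0.png

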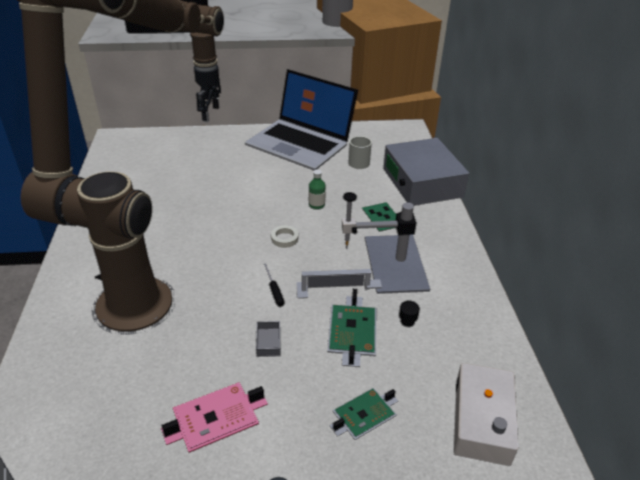

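```bash
python3 - <<'E'
from h import *
s=load('top');im=s['image'][170:285,240:450,::-1]
a=cv2.resize(im,None,fx=3.8,fy=3.8,interpolation=cv2.INTER_CUBIC)
cv2.imwrite('pics/crop0.png',cv2.convertScaleAbs(a,alpha=1.6))
P=cloud(s)
R=cv2.Rodrigues(s['rvec'])[0]
def q(*uv): 
    for u,v in uv: print(u,v,P[v,u].round(4))
q((390,222),(291,201),(335,225),(300,150),(292,142),(384,165),(355,215),(427,227))
# heights: board blob
m=(P[...,2]>.008)&(P[...,2]<.018)
m[:180]=0;m[260:]=0;m[:,:345]=0;m[:,:][:,440:]=0
c=P[m][:,:2].astype(np.float32);r=cv2.minAreaRect(c*1000);print(r)
g=(P[...,2]>.055)&(P[...,2]<.075);g[:180]=0;g[275:]=0;g[:,:320]=0;g[:,350:]=0
print(cv2.minAreaRect(P[g][:,:2].astype(np.float32)*1000),g.sum())
c=(P[...,2]>.225)&(P[...,2]<.25);c[:190]=0;c[215:]=0;c[:,:275]=0;c[:,310:]=0
print(P[c].mean(0) if c.any() else 0,c.sum(), P[c].min(0),P[c].max(0))
b=(P[...,2]>.008)&(P[...,2]<.016);b[:130]=0;b[200:]=0;b[:,:250]=0;b[:,350:]=0
print(cv2.minAreaRect(P[b][:,:2].astype(np.float32)*1000),b.sum())
E
```

```text
390 222 [ 0.5651 -0.1325  0.0152]
291 201 [0.584  0.1188 0.2381]
335 225 [0.5514 0.0164 0.0647]
300 150 [0.7259 0.1019 0.1623]
292 142 [0.7341 0.1187 0.2039]
384 165 [ 0.7123 -0.1153  0.056 ]
355 215 [ 0.5807 -0.0371  0.0432]
427 227 [ 0.5471 -0.2273  0.0409]
((572.4907836914062, -136.85198974609375), (211.6619873046875, 250.0641326904297), 0.5876128077507019)
((540.5531005859375, 17.77401351928711), (13.218019485473633, 187.1787872314453), 89.48406219482422) 426
[0.5823529  0.12212351 0.24028121] 209 [0.56447377 0.10449729 0.23327617] [0.60046639 0.13992222 0.24727176]
((730.6192016601562, 114.78163146972656), (265.3103332519531, 192.1715850830078), 87.24083709716797) 2977
```

View pics/crop0.png

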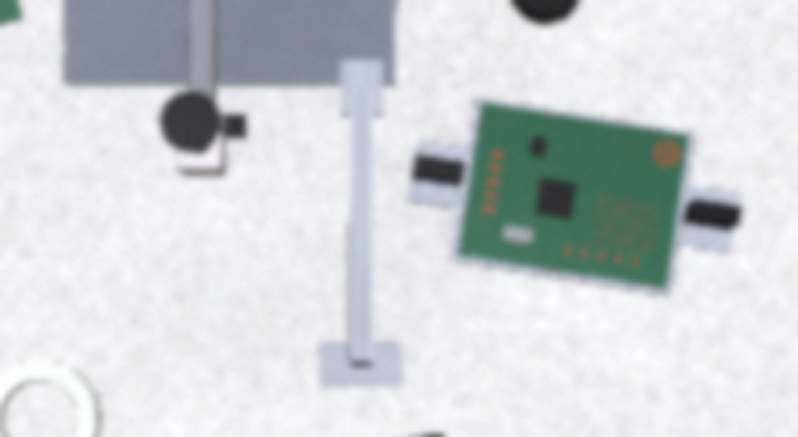

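```bash
cat >> h.py <<'E'
def box(P,z0,z1,x0,x1,y0,y1):
    return (P[...,2]>z0)&(P[...,2]<z1)&(P[...,0]>x0)&(P[...,0]<x1)&(P[...,1]>y0)&(P[...,1]<y1)
def planar(s,mask,z):
    "mask pixels cast to plane z"
    v,u=np.nonzero(mask);return np.array([ray(s,a,b,z) for a,b in zip(u,v)])[:,:2]
def carrier(s,c=(.565,-.135),r=.16,z=.012):
    "board by green colour -> minAreaRect on plane z; pad guess by orange"
    hsv=cv2.cvtColor(s['image'],cv2.COLOR_RGB2HSV)
    g=cv2.inRange(hsv,(40,70,25),(90,255,255))
    v,u=np.mgrid[:480,:640];
    A=np.array([ray(s,a,b,z) for a,b in zip(u.ravel(),v.ravel())])[:,:2].reshape(480,640,2)
    n=np.hypot(A[...,0]-c[0],A[...,1]-c[1])<r
    g[~n]=0
    g=cv2.morphologyEx(g,cv2.MORPH_OPEN,np.ones((3,3)))
    rect=cv2.minAreaRect((A[g>0]*1000).astype(np.float32))
    o=cv2.inRange(hsv,(3,90,60),(20,255,255));o[~n]=0
    k,L,st,ce=cv2.connectedComponentsWithStats(o)
    b=[(st[i,4],(A[L==i].mean(0)*1000).round(1)) for i in range(1,k) if st[i,4]>12]
    return rect,b
E
python3 - <<'E'
from h import *
for n in('top','side'):
    s=load(n);P=cloud(s);print(n)
    rect,b=carrier(s);print(rect,b)
    for nm,a in dict(front=(.03,.045,.55,.61,-.07,-.0),rear=(.03,.045,.52,.58,-.26,-.19),lintel=(.062,.072,.4,.7,-.02,.06),cap=(.234,.25,.53,.63,.07,.17),column=(.19,.215,.68,.8,.08,.16),
       bottle=(.01,.15,.4,.58,.25,.45),tape=(.01,.03,.35,.5,.15,.28),spare=(.003,.02,.6,.8,.2,.36)).items():
        m=box(P,*a);Q=P[m]
        if len(Q)<5: print(nm,len(Q));continue
        q=Q[:,:2]-Q[:,:2].mean(0);w=np.linalg.svd(q,full_matrices=False)[2][0]
        print(nm,len(Q),Q.mean(0).round(4),'mid',((Q.max(0)+Q.min(0))/2).round(4),'ext',(Q.max(0)-Q.min(0)).round(3),'dir',np.degrees(np.arctan2(w[1],w[0])).round(2))
E
```

```text
top
((568.6566162109375, -134.14651489257812), (145.69007873535156, 107.5234375), 80.2718734741211) [(np.int32(25), array([ 598. , -201.7]))]
front 71 [ 0.5844 -0.0371  0.0383] mid [ 0.5849 -0.0361  0.0375] ext [0.017 0.035 0.014] dir -101.82
rear 75 [ 0.5514 -0.2291  0.0383] mid [ 0.5515 -0.2294  0.0378] ext [0.019 0.035 0.014] dir -99.62
lintel 381 [0.5386 0.0179 0.0668] mid [0.5415 0.0178 0.067 ] ext [0.185 0.015 0.01 ] dir 179.33
cap 206 [0.5825 0.1222 0.2404] mid [0.5825 0.1222 0.2409] ext [0.036 0.035 0.013] dir -176.77
column 150 [0.7405 0.12   0.2013] mid [0.7416 0.1206 0.1992] ext [0.032 0.031 0.017] dir -152.3
bottle 640 [0.4995 0.3755 0.0722] mid [0.4882 0.3443 0.0739] ext [0.175 0.188 0.127] dir -125.06
tape 417 [0.4111 0.2415 0.0221] mid [0.4279 0.2186 0.02  ] ext [0.113 0.123 0.02 ] dir -175.75
spare 1993 [0.7127 0.2773 0.008 ] mid [0.6997 0.2802 0.0114] ext [0.199 0.159 0.017] dir 108.94
side
((568.9061279296875, -133.95376586914062), (152.91546630859375, 108.96410369873047), 79.85930633544922) [(np.int32(28), array([ 597.8, -200.9]))]
front 55 [ 0.5836 -0.0424  0.0365] mid [ 0.5842 -0.0414  0.036 ] ext [0.016 0.04  0.012] dir -99.94
rear 80 [ 0.5506 -0.2346  0.0368] mid [ 0.5507 -0.2335  0.0366] ext [0.018 0.04  0.012] dir -103.0
lintel 312 [0.5397 0.0143 0.0655] mid [0.5405 0.0151 0.067 ] ext [0.187 0.023 0.01 ] dir 179.35
cap 112 [0.5815 0.1174 0.2395] mid [0.5812 0.1196 0.2393] ext [0.037 0.04  0.01 ] dir -70.56
column 95 [0.7399 0.1144 0.1989] mid [0.7411 0.1157 0.1979] ext [0.033 0.038 0.016] dir -115.44
bottle 622 [0.5076 0.3778 0.0618] mid [0.4867 0.3401 0.0715] ext [0.173 0.179 0.123] dir -128.85
tape 307 [0.4102 0.2371 0.0197] mid [0.4109 0.2387 0.0199] ext [0.079 0.082 0.02 ] dir -87.18
spare 487 [0.7093 0.2716 0.0083] mid [0.7001 0.2798 0.0101] ext [0.199 0.16  0.014] dir -96.11
```

```bash
R='x'; 
python3 -m inch '[0.0316,-0.0733,0,0,0,-0.0303,1, 0.0316,-0.0733,0,0,0,-0.0303,1, 0.0316,-0.0733,0,0,0,-0.0303,1, 0.0316,-0.0733,0,0,0,-0.0303,1, 0.0316,-0.0733,0,0,0,-0.0303,1]'
python3 -m inch '[0.0316,-0.0733,0,0,0,-0.0303,1, 0.0316,-0.0733,0,0,0,-0.0303,1, 0.0316,-0.0733,0,0,0,-0.0303,1, 0.0316,-0.0733,0,0,0,-0.0303,1, 0.0316,-0.0733,0,0,0,-0.0303,1]'
python3 -m inch '[0.0316,-0.0733,0,0,0,-0.0303,1, 0.0316,-0.0733,0,0,0,-0.0303,1, 0.0316,-0.0733,0,0,0,-0.0303,1, 0.0316,-0.0733,0,0,0,-0.0303,1, 0.0316,-0.0733,0,0,0,-0.0303,1]'
python3 -m inch '[0,0,0,0,0,0,1]'
```

```text
t: 0.72
position: [0.3146, 0.3167, 0.248]
ee_rot: [0.0, 0.388, 0.922, -0.0]
contact_force: [0.8, 0.3, -0.3]
width: 0.999
t: 1.35
position: [0.4331, 0.0419, 0.2482]
ee_rot: [0.0, 0.595, 0.804, 0.0]
contact_force: [1.6, 1.1, -0.6]
width: 1.0
t: 1.98
position: [0.5516, -0.2329, 0.2477]
ee_rot: [-0.0, 0.768, 0.641, -0.0]
contact_force: [0.9, -0.6, 0.2]
width: 1.003
t: 2.1
position: [0.5522, -0.2349, 0.2474]
ee_rot: [0.0, 0.768, 0.641, -0.0]
contact_force: [-1.1, 0.2, -0.4]
width: 1.001
```

```bash

python3 -m inch '[-0.001,0.0053,-0.07,0,0,0,1, 0,0,-0.07,0,0,0,1, 0,0,-0.07,0,0,0,1, 0,0,-0.05,0,0,0,1, 0,0,-0.0247,0,0,0,1]'
python3 -m inch '[0,0,0,0,0,0,0.4, 0,0,0,0,0,0,0.2, 0,0,0,0,0,0,0, 0,0,0,0,0,0,0, 0,0,0,0,0,0,0]'
python3 -m inch '[0,0,0,0,0,0,0, 0,0,0,0,0,0,0]'
```

```text
t: 2.72
position: [0.5483, -0.225, 0.032]
ee_rot: [-0.003, 0.766, 0.643, -0.001]
contact_force: [0.3, -0.1, 0.6]
width: 0.999
t: 3.35
position: [0.5522, -0.2279, 0.0366]
ee_rot: [0.002, 0.767, 0.642, 0.001]
contact_force: [0.5, 1.1, 5.9]
width: 0.148
t: 3.6
position: [0.5522, -0.2279, 0.0365]
ee_rot: [0.001, 0.767, 0.642, 0.001]
contact_force: [-0.0, 0.8, 6.9]
width: 0.146
```

```bash

python3 -m inch '[0,0,0.0035,0,0,0,0]'
python3 -m inch '[-0.0047,0,0,0,0,0.013,0, -0.0047,0,0,0,0,0.013,0, -0.0047,0,0,0,0,0.013,0, -0.0047,0,0,0,0,0.013,0, 0,0,0,0,0,0,0]'
python3 - <<'E'
from h import *
for n in('top','side'):
    s=snap(n,n+'1.png');P=cloud(s)
    print(n,carrier(s,c=(.543,-.13),r=.14))
    m=box(P,.03,.045,.5,.61,-.09,-.0);Q=P[m];print(len(Q),Q.mean(0))
E
```

```text
t: 3.72
position: [0.5507, -0.2272, 0.0375]
ee_rot: [0.0, 0.767, 0.642, 0.0]
contact_force: [0.1, -0.3, -2.9]
width: 0.148
t: 4.35
position: [0.5354, -0.2268, 0.0367]
ee_rot: [-0.001, 0.711, 0.703, -0.001]
contact_force: [-1.2, -0.5, -1.0]
width: 0.147
top (((534.6587524414062, -129.60520935058594), (140.46231079101562, 106.2358627319336), 89.15113067626953), [(np.int32(27), array([ 575.1, -193.1]))])
67 [ 0.53591453 -0.03293467  0.03796068]
side (((535.1659545898438, -133.6580810546875), (147.4976806640625, 108.62034606933594), 89.21377563476562), [(np.int32(14), array([ 574. , -195.7]))])
0 [nan nan nan]<stdin>:5: RuntimeWarning: Mean of empty slice.
  ret = um.true_divide(
```

```bash

python3 -m inch '[0.0027,0.0133,0,0,0,0,0, 0.002,0.0267,0,0,0,0,0, 0.0003,0.0267,0,0,0,0,0, 0.0003,0.0267,0,0,0,0,0, 0.0003,0.0267,0,0,0,0,0]'
python3 -m inch '[0,0,0,0,0,0,0]'
python3 - <<'E'
from h import *
s=snap('top');print(carrier(s,c=(.543,-.04),r=.14))
E
```

```text
t: 5.08
position: [0.5405, -0.1351, 0.0373]
ee_rot: [-0.0, 0.711, 0.703, -0.0]
contact_force: [0.9, -2.7, -2.8]
width: 0.147
t: 5.2
position: [0.5402, -0.134, 0.037]
ee_rot: [-0.001, 0.711, 0.703, 0.0]
contact_force: [-0.1, 2.4, -2.9]
width: 0.145
(((540.674072265625, -43.31540298461914), (97.52757263183594, 106.42500305175781), 89.42182159423828), [])
```

```bash

python3 -m inch '[0,0.0267,-0.001,0,0,0,0, 0.0003,0.0267,0,0,0,0,0, 0.0003,0.0267,0,0,0,0,0, 0.0003,0.0267,0,0,0,0,0, 0.0003,0.0267,0,0,0,0,0]'
python3 -m inch '[0.0003,0.02,0,0,0,0,0, 0,0.0125,0,0,0,0,0, 0,0,0,0,0,0,0]'
python3 - <<'E'
from h import *
s=snap('top');print(carrier(s,c=(.543,.09),r=.14))
P=cloud(s);Q=P[box(P,.03,.045,.5,.61,.13,.24)];print(len(Q),Q.mean(0))
t=snap('side');
a=np.hstack([cv2.resize(s['image'][130:290,230:400],None,fx=2.35,fy=2.35),cv2.resize(t['image'][150:400,250:500],(400,376))[:376]]) 
cv2.imwrite('pics/c1.png',cv2.convertScaleAbs(a[:,:,::-1],alpha=1.4))
E
```

```text
t: 5.88
position: [0.5416, -0.0354, 0.0367]
ee_rot: [-0.0, 0.711, 0.703, -0.0]
contact_force: [0.3, -1.1, -2.7]
width: 0.146
t: 6.25
position: [0.5418, -0.0111, 0.0366]
ee_rot: [-0.001, 0.711, 0.703, 0.0]
contact_force: [-0.4, 4.5, -1.5]
width: 0.146
(((542.5385131835938, 107.86709594726562), (96.10052490234375, 107.48829650878906), 88.23600006103516), [])
75 [0.54255832 0.18253114 0.03825232]
```

View pics/c1.png

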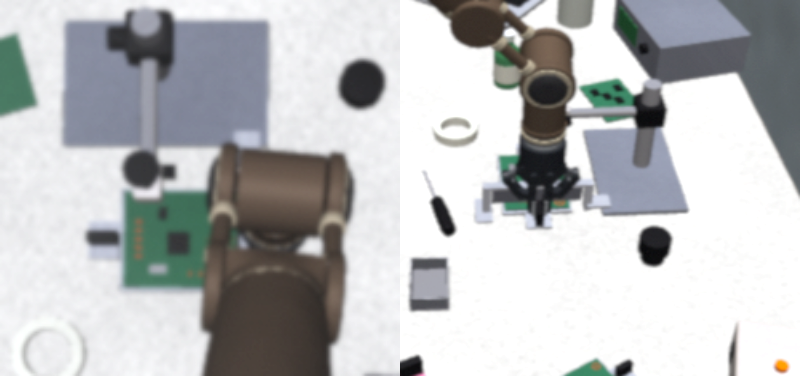

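```bash

python3 -m inch '[0,0,0,0,0,0,0.5, 0,0,0,0,0,0,0.5, 0,0,0.03,0,0,0,0.5, 0,0,0.06,0,0,0,0.5, 0,0,0.07,0,0,0,0.5]'
python3 -m inch '[-0.08,0,0,0,0,0,0.5, -0.08,0,0,0,0,0,0.5, 0,0.067,0,-0.025,0,0,0.5, 0,0.067,0,-0.025,0,0,0.5, 0,0.067,0,-0.025,0,0,0.5]'
python3 -m inch '[0,0.07,0,-0.025,0,0,0.5, 0,0,0,0,0,0,0.5]'
python3 - <<'E'
from h import *
s=snap('top','top2.png');print(carrier(s,c=(.543,.09),r=.14))
P=cloud(s);Q=P[box(P,.03,.045,.5,.61,.13,.24)];print(len(Q),Q.mean(0))
t=snap('side')
a=np.hstack([cv2.resize(s['image'][130:290,230:400],None,fx=2.35,fy=2.35),cv2.resize(t['image'][150:400,250:500],(400,376))]) 
cv2.imwrite('pics/c2.png',cv2.convertScaleAbs(a[:,:,::-1],alpha=1.4))
E
```

```text
t: 6.98
position: [0.5411, -0.0132, 0.1572]
ee_rot: [-0.001, 0.712, 0.702, -0.001]
contact_force: [0.9, 0.7, 0.8]
width: 0.501
t: 7.6
position: [0.4227, 0.1387, 0.1579]
ee_rot: [0.086, 0.707, 0.697, -0.082]
contact_force: [0.4, 0.1, 0.0]
width: 0.504
t: 7.85
position: [0.4225, 0.1951, 0.1568]
ee_rot: [0.112, 0.7, 0.697, -0.108]
contact_force: [0.2, -0.0, 0.2]
width: 0.499
(((541.996826171875, 93.71736145019531), (122.428955078125, 106.59418487548828), 89.51980590820312), [])
67 [0.54276636 0.18198959 0.03872557]
```

View pics/c2.png

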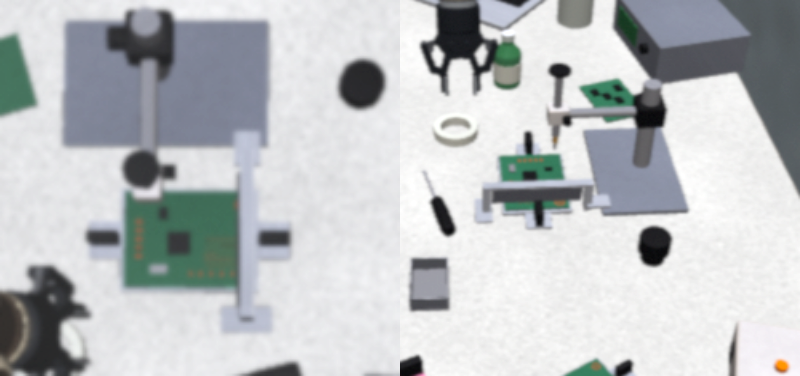

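```bash

python3 -m inch '[0.08,0,0,0,0,0,0.5, 0.08,0,0,0,0,0,0.5, 0,-0.0065,-0.04,0,0,0,0.5, 0,0,-0.06,0,0,0,0.5, 0,0,-0.058,0,0,0,0.5]'
python3 -m inch '[0,0,0,0,0,0,0.3, 0,0,0,0,0,0,0, 0,0,0,0,0,0,0, 0,0,0,0,0,0,0, 0,0,0,0,0,0,0]'
```

```text
t: 8.57
position: [0.5425, 0.1825, 0.0375]
ee_rot: [0.111, 0.704, 0.692, -0.11]
contact_force: [0.3, -0.2, -0.3]
width: 0.497
t: 9.2
position: [0.5425, 0.1862, 0.0392]
ee_rot: [0.112, 0.703, 0.694, -0.109]
contact_force: [0.5, -0.5, -2.4]
width: 0.151
```

```bash

python3 -m inch '[0,0.015,-0.0008,0,0,0,0, 0.0005,0.026,0,0,0,0,0, 0.0004,0.026,0,0,0,0,0, 0,0,0,0,0,0,0, 0,0,0,0,0,0,0.5]'
python3 -m inch '[0,0,0,0,0,0,0.5, 0,0,0.03,0,0,0,0.5, 0,0,0.04,0.03,0,0,0.5, 0,0,0.02,0.035,0,0,0.5, 0,0,0,0.035,0,0,0.5]'
python3 - <<'E'
from h import *
s=snap('side');t=snap('top')
print([b for b in carrier(s,c=(.543,.14),r=.15)[1]],[b for b in carrier(t,c=(.543,.14),r=.15)[1]])
P=cloud(s);Q=P[box(P,.03,.045,.5,.61,.18,.29)];print(len(Q),Q.mean(0) if len(Q) else 0)
print('bottle',ray(t,181,235,.13), P[box(P,.02,.14,.45,.58,.33,.45)].mean(0))
print(read_state()['position'],read_state()['ee_rot'])
E
```

```text
t: 9.82
position: [0.5429, 0.2372, 0.0379]
ee_rot: [0.111, 0.703, 0.694, -0.109]
contact_force: [-0.7, 0.7, 0.6]
width: 0.345
t: 10.45
position: [0.5449, 0.237, 0.1091]
ee_rot: [0.0, 0.711, 0.703, 0.004]
contact_force: [-0.3, 0.4, -0.6]
width: 0.5
[] []
46 [0.5400498  0.23109134 0.03700086]
bottle [0.52063941 0.40264194 0.13      ] [0.51470304 0.39839706 0.08210199]
[0.54350541 0.23434171 0.10731315] [5.08571446e-04 7.12650010e-01 7.01518474e-01 1.23897794e-03]
```

```bash

python3 -m inch '[0,0,-0.04,0,0,0,0.5, 0,0,-0.04,0,0,0,0.5, 0,0,-0.013,0,0,0,0.5, 0,0,0,0,0,0,0.2, 0,0,0,0,0,0,0]'
python3 -m inch '[0,0,0,0,0,0,0, 0,0,0,0,0,0,0, 0,0,0,0,0,0,0]'
python3 -m inch '[0,0.013,0,0,0,0,0, 0.0005,0.0255,0,0,0,0,0, 0.0003,0.0225,0,0,0,0,0, 0,0,0,0,0,0,0, 0,0,0,0,0,0,0]'
python3 - <<'E'
from h import *
s=snap('side');t=snap('top')
for q in(s,t): print(carrier(q,c=(.543,.18),r=.13))
a=np.hstack([cv2.resize(t['image'][150:270,220:350],None,fx=3,fy=3),cv2.resize(s['image'][180:300,280:410],None,fx=3,fy=3)]) 
cv2.imwrite('pics/c3.png',cv2.convertScaleAbs(a[:,:,::-1],alpha=1.4))
E
```

```text
t: 11.18
position: [0.5435, 0.2366, 0.0365]
ee_rot: [0.001, 0.711, 0.703, 0.001]
contact_force: [-0.3, 0.1, -1.3]
width: 0.149
t: 11.55
position: [0.5434, 0.2366, 0.0363]
ee_rot: [0.0, 0.712, 0.703, 0.001]
contact_force: [-0.6, 2.1, 2.8]
width: 0.149
t: 12.18
position: [0.5441, 0.283, 0.0363]
ee_rot: [-0.0, 0.712, 0.703, 0.002]
contact_force: [0.0, 4.9, 5.3]
width: 0.147
(((541.4484252929688, 180.52102661132812), (143.7467498779297, 107.99349975585938), 89.63011169433594), [])
(((541.5305786132812, 185.8138885498047), (144.57684326171875, 104.0062255859375), 89.4989013671875), [])
```

View pics/c3.png

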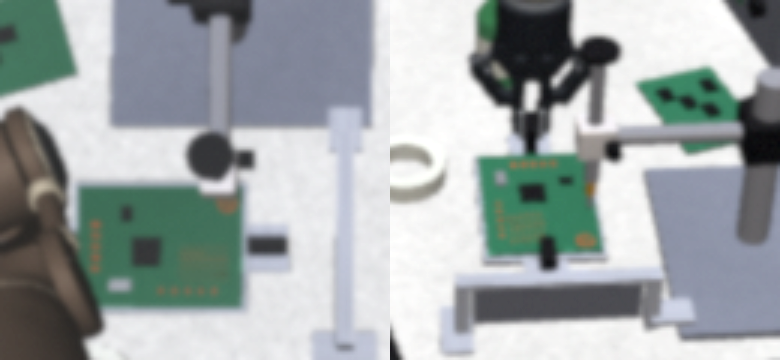

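```bash
cat > pad.py <<'E'
from h import *
def blob(s,m,z,win):
    m=m.copy();w=np.zeros_like(m);w[win[0]:win[1],win[2]:win[3]]=1;m=m&(w>0)
    k,L,st,ce=cv2.connectedComponentsWithStats(m.astype(np.uint8))
    i=1+np.argmax(st[1:,4]);b=st[i]
    c=np.array([b[0]+(b[2]-1)/2,b[1]+(b[3]-1)/2])
    return b.tolist(),c,(ray(s,*c,z)*1000).round(1)[:2],(ray(s,*ce[i],z)*1000).round(1)[:2]
def run(s,t,pw_s,pw_t):
    for n,q,pw,cw in(('side',s,pw_s,(185,205,472//1-130,640)),('top',t,pw_t,(190,215,278,303))):
        rgb=q['image'].astype(int);o=(rgb[...,0]>rgb[...,1]+5)&(rgb[...,0]>rgb[...,2]+20)
        print(n,'pad',blob(q,o,.012,pw))
        if n=='side': cw=(186,206,340,362)
        dark=rgb.max(2)<70
        print(n,'cap',blob(q,dark,.237,cw))
if __name__=='__main__':
    run(load('side'),load('top'),(252,268,336,354),(212,226,288,304))
E
python3 pad.py
python3 - <<'E'
from h import *
s=load('side');print(proj(s,[.5825,.122,.24]),proj(load('top'),[.5825,.122,.24]), proj(s,[.5825,.122,.012]),proj(load('top'),[.5825,.122,.012]))
E
```

```text
side pad ([342, 258, 6, 4, 17], array([344.5, 259.5]), array([580.4, 124.1]), array([579.9, 122.7]))
side cap ([340, 193, 16, 13, 154], array([347.5, 199. ]), array([576.2, 109.4]), array([574.7, 111. ]))
top pad ([293, 217, 6, 4, 18], array([295.5, 218.5]), array([577.7, 123.2]), array([578.8, 123.2]))
top cap ([283, 195, 20, 14, 188], array([292.5, 201.5]), array([583. , 115.4]), array([582.7, 118.6]))
[[349.32362621 195.21946743]] [[289.54561829 201.49165059]] [[345.32039225 259.94909818]] [[295.95545232 216.74602361]]
```

```bash
python3 - <<'E'
from h import *
t=load('top');P=cloud(t);Q=P[box(P,.03,.045,.5,.6,.05,.12)];print(len(Q),Q.mean(0),(Q.max(0)+Q.min(0))/2)
rgb=t['image'].astype(int)
def mid(m,z):
    v,u=np.nonzero(m);a=planar(t,m,z);r=cv2.minAreaRect((a*1000).astype(np.float32));return r
w=np.zeros((480,640),bool);w[222:238,300:320]=1
print(mid(w&(rgb.max(2)<60),.038))
s=load('side');a=np.hstack([cv2.resize(t['image'][185:245,270:325],(550,600),interpolation=cv2.INTER_CUBIC)])
b=cv2.resize(s['image'][228:273,325:361],(480,600),interpolation=cv2.INTER_CUBIC)
o=np.hstack([a,b[:,:]])[:, :1030];o=cv2.resize(o,(800,466))
cv2.imwrite('pics/c4.png',cv2.convertScaleAbs(o[:,:,::-1],alpha=1.6))
E
```

```text
70 [0.53964293 0.08693345 0.03860125] [0.5395415  0.08700884 0.03756817]
((538.37939453125, 86.96634674072266), (29.330713272094727, 8.053265571594238), 89.4636001586914)
```

View pics/c4.png

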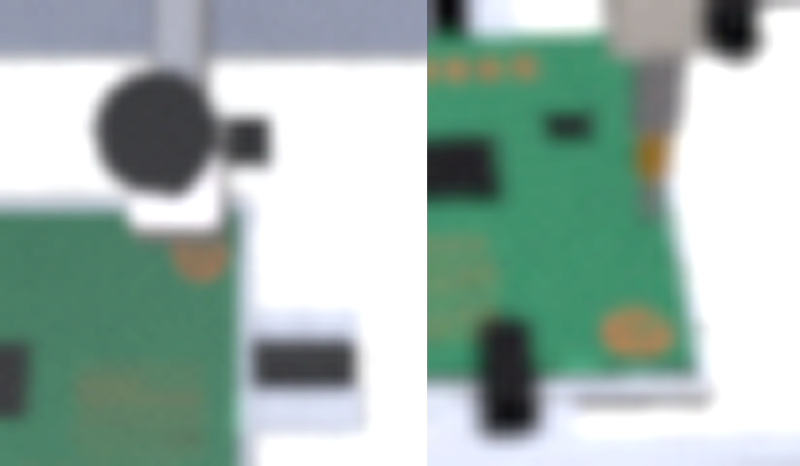

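```bash

python3 -m inch '[0.0024,-0.0015,0.0013,0,0,0,0, 0,0,0,0,0,0,0, 0,0,0,0,0,0,0, 0,0,0,0,0,0,0.4, 0,0,0,0,0,0,0.5]'
cat > chk.py <<'E'
from pad import *
s=snap('side');t=snap('top');P=cloud(t)
Q=P[box(P,.03,.045,.5,.6,.05,.12)];b=Q.mean(0);print('rear bar',b,'spot',b[:2]+[.04045,.0365])
Q=P[box(P,.03,.045,.5,.6,.25,.32)];print('front bar',len(Q), Q.mean(0) if len(Q) else 0)
Q=P[box(P,.225,.25,.55,.62,.09,.16)];print('cap depth',len(Q),Q.mean(0) if len(Q) else 0)
rgb=s['image'].astype(int);o=(rgb[...,0]>rgb[...,1]+5)&(rgb[...,0]>rgb[...,2]+20);print(blob(s,o,.012,(252,268,336,354)))
E
python3 chk.py
```

```text
t: 12.9
position: [0.5441, 0.2795, 0.0352]
ee_rot: [-0.0, 0.711, 0.703, -0.001]
contact_force: [0.1, -0.1, -0.1]
width: 0.501
rear bar [0.54009864 0.08454825 0.03790887] spot [0.58054864 0.12104825]
front bar 0 0
cap depth 209 [0.58225382 0.12208182 0.24081795]
([343, 259, 6, 4, 20], array([345.5, 260.5]), array([582.7, 119.6]), array([582.1, 120.1]))
```

```bash

python3 -m inch '[0,0,0.0013,0,0,0,0.2, 0,0,0,0,0,0,0, 0,0,0,0,0,0,0, 0,0,0,0,0,0,0, 0.0015,0.0024,0,0,0,0,0]'
python3 -m inch '[0,0,0,0,0,0,0, 0,0,0,0,0,0,0, 0,0,0,0,0,0,0.4, 0,0,0,0,0,0,0.5]'
python3 chk.py
```

```text
t: 13.62
position: [0.5454, 0.2813, 0.0374]
ee_rot: [0.0, 0.711, 0.703, -0.002]
contact_force: [-1.2, -5.1, 4.8]
width: 0.151
t: 14.12
position: [0.5463, 0.283, 0.037]
ee_rot: [-0.0, 0.711, 0.703, 0.001]
contact_force: [0.1, -0.5, -0.4]
width: 0.498
rear bar [0.54096381 0.08633691 0.0384609 ] spot [0.58141381 0.12283691]
front bar 0 0
cap depth 207 [0.58222431 0.12198905 0.24102338]
([343, 259, 6, 3, 16], array([345.5, 260. ]), array([583. , 121.7]), array([582.1, 121.8]))
```

```bash

python3 -m inch '[0,0,0.03,0,0,0,0.5, 0,0,0.08,0,0,0,0.5, 0,0,0.08,0,0,0,0.3, 0,0,0.08,0,0,0,0, 0,0,0.11,0,0,0,0]'
python3 -m inch '[0.016,-0.0716,0,0,0,0,0, 0.016,-0.0716,0,0,0,0,0, 0.016,-0.0716,0,0,0,0,0, 0,0,0,0,0,0,0, 0,0,0,0,0,0,0]'
```

```text
t: 14.85
position: [0.5457, 0.2826, 0.3039]
ee_rot: [-0.0, 0.711, 0.703, 0.0]
contact_force: [0.9, 0.0, 0.7]
width: 0.002
t: 15.48
position: [0.582, 0.1216, 0.3021]
ee_rot: [-0.0, 0.712, 0.702, 0.0]
contact_force: [0.4, -0.1, 0.7]
width: -0.001
```

```bash

python3 -m inch '[0,0,-0.03,0,0,0,0, 0,0,-0.023,0,0,0,0, 0,0,0,0,0,0,0]'
python3 -m inch '[0,0,-0.012,0,0,0,0, 0,0,-0.012,0,0,0,0, 0,0,0,0,0,0,0]'
python3 -m inch '[0,0,-0.01,0,0,0,0, 0,0,-0.006,0,0,0,0, 0,0,0,0,0,0,0]'
```

```text
t: 15.85
position: [0.5804, 0.1223, 0.2601]
ee_rot: [-0.001, 0.711, 0.703, -0.002]
contact_force: [-0.2, 0.5, 0.5]
width: -0.001
t: 16.23
position: [0.5822, 0.1217, 0.2443]
ee_rot: [-0.0, 0.712, 0.703, 0.0]
contact_force: [0.2, 1.0, 2.3]
width: 0.002
t: 16.6
position: [0.5823, 0.1214, 0.2322]
ee_rot: [0.0, 0.712, 0.703, 0.0]
contact_force: [0.1, 0.9, 2.3]
width: -0.002
```

Probe spring is about 2.3 N. I'll now go down in small steps and watch for the jump in force.

```bash

for i in 1; do python3 -m inch '[0,0,-0.0067,0,0,0,0, 0,0,0,0,0,0,0]'
python3 -m inch '[0,0,-0.0027,0,0,0,0, 0,0,0,0,0,0,0]'
python3 -m inch '[0,0,-0.0027,0,0,0,0, 0,0,0,0,0,0,0]'
python3 -m inch '[0,0,-0.0027,0,0,0,0, 0,0,0,0,0,0,0]'; done | grep -E 'posi|force'
```

```text
position: [0.5822, 0.1212, 0.2271]
contact_force: [-0.1, 1.7, 2.5]
position: [0.5822, 0.1212, 0.2254]
contact_force: [1.2, -0.2, 3.2]
position: [0.5822, 0.1213, 0.2233]
contact_force: [1.2, 0.8, 2.2]
position: [0.5822, 0.1213, 0.2212]
contact_force: [0.1, 0.0, 3.2]
```

```bash

{ python3 -m inch '[0,0,-0.0027,0,0,0,0, 0,0,0,0,0,0,0]'
python3 -m inch '[0,0,-0.0027,0,0,0,0, 0,0,0,0,0,0,0]'
python3 -m inch '[0,0,-0.0027,0,0,0,0, 0,0,0,0,0,0,0]'; } | grep -E 'posi|force'
```

```text
position: [0.5822, 0.1213, 0.2192]
contact_force: [0.2, -0.9, 2.5]
position: [0.5822, 0.1213, 0.2172]
contact_force: [1.2, -0.7, 2.9]
position: [0.5822, 0.1213, 0.2152]
contact_force: [1.4, -0.6, 2.8]
```

```bash

{ python3 -m inch '[0,0,-0.0027,0,0,0,0, 0,0,0,0,0,0,0]'
python3 -m inch '[0,0,-0.0027,0,0,0,0, 0,0,0,0,0,0,0]'; } | grep -E 'posi|force'
```

```text
position: [0.5822, 0.1213, 0.2136]
contact_force: [0.9, -0.1, 4.8]
position: [0.5822, 0.1213, 0.2119]
contact_force: [-0.1, -1.4, 6.8]
```

```bash

{ python3 -m inch '[0,0,-0.0027,0,0,0,0, 0,0,0,0,0,0,0]'
python3 -m inch '[0,0,0,0,0,0,0, 0,0,0,0,0,0,0]'
python3 -m inch '[0,0,0.01,0,0,0,0, 0,0,0.02,0,0,0,0, 0,0,0.03,0,0,0,0, 0,0,0.04,0,0,0,0, 0,0,0.05,0,0,0,0]'; 
python3 -m inch '[-0.04,0.06,0,0,0,0,0, -0.04,0.06,0,0,0,0,0, -0.04,0.06,0,0,0,0,0, -0.04,0.06,0,0,0,0,0, 0,0,0,0,0,0,0]'; } | grep -E 'posi|force|t:'
sed -i "s/^s=snap('side');t=snap('top')/s=snap('side','sideF.png');t=snap('top','topF.png')/" chk.py; python3 chk.py
python3 - <<'E'
import cv2,numpy as np
a=np.hstack([cv2.resize(cv2.imread('pics/topF.png')[130:300,180:350],(400,400)),cv2.resize(cv2.imread('pics/sideF.png')[150:320,260:430],(400,400))])
cv2.imwrite('pics/cF.png',cv2.convertScaleAbs(a,alpha=1.4))
E
```

```text
t: 19.1
position: [0.5822, 0.1213, 0.21]
ee_rot: [0.0, 0.711, 0.703, 0.0]
contact_force: [-0.6, -1.9, 7.4]
t: 19.35
position: [0.5822, 0.1213, 0.2102]
ee_rot: [0.0, 0.712, 0.703, 0.0]
contact_force: [-0.8, -1.6, 6.4]
t: 19.98
position: [0.5803, 0.1216, 0.321]
ee_rot: [-0.002, 0.711, 0.703, -0.002]
contact_force: [0.4, -0.4, 0.0]
t: 20.6
position: [0.4588, 0.3039, 0.3211]
ee_rot: [-0.001, 0.71, 0.705, -0.001]
contact_force: [1.0, -0.5, -0.3]
rear bar [0.54098617 0.08661709 0.03766542] spot [0.58143617 0.12311709]
front bar 74 [0.54368703 0.2818554  0.03784049]
cap depth 208 [0.58226585 0.12213649 0.24048207]
([343, 259, 6, 3, 16], array([345.5, 260. ]), array([583. , 121.7]), array([582.1, 121.8]))
```

View pics/cF.png

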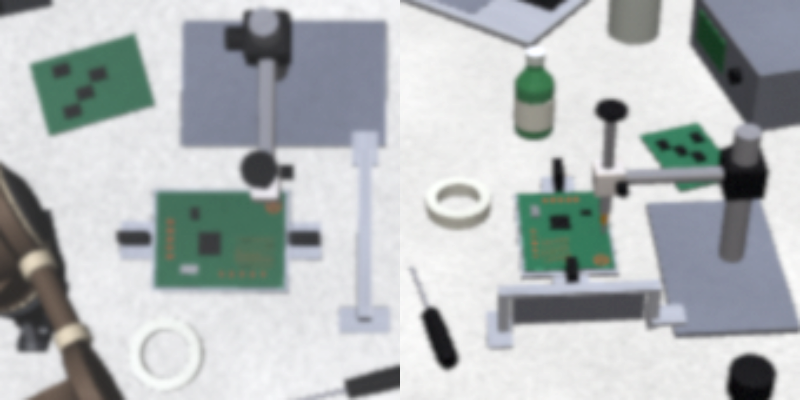

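```bash
python3 -c "
from workcell import *
print(job_done())"
```

```text
the job is handed in; nothing more can be done
None
```

The job is done and handed in after 20.6 s of the 72 s allowed. The test pad is under the probe, the probe has been pressed and released, and the flap is shut behind the carrier.

**Slide:** I gripped the rear bar, straightened the carrier by about 9° and pushed it through the flap. I then pulled it on by the front bar in two stages, with a fine correction of 1–2 mm at the end. It stayed on the bench the whole way. At moments the grip pulled up on it with just under 3 N, about its weight if it is the lightest it could be.

**Press:** With closed fingers the cap took about 2.5–3 N. At about 43 mm of travel the force stepped up, to 6.8 N and then 7.4 N, which puts roughly 4–5 N on the pad. I then lifted clear and the cap went back to 240 mm.

**Last checks:**

| Check | Measured position (x, y) |
|---|---|
| Cap | (582.3, 122.1) mm |
| Pad, from the bar positions in the top view | (581.4, 123.1) mm |
| Pad, from the side view | (582–583, 121.8) mm |

- **Pad position:** the two pad estimates differ from each other and from the cap by about 1 mm, within the camera calibration. The probe head partly hides the pad in the top view, so that estimate is indirect.
- **Surroundings:** the last pictures show the flap hanging shut and the bottle, tape, lens and spare board standing. I checked these by eye, without measuring whether they had shifted. The arm was clear of everything.

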